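Clamp a sample vial and back the screw off a quarter turn

TASK

Gently take the blue-capped glass vial from the tray, gripping it lightly and keeping it upright, set it fully down into the round pocket of the metal vial holder and let go of it. Then turn the red thumbscrew clockwise until it stops at its seat, back it off a quarter turn so the glass is not pinched, and finish still holding the thumbscrew there with the fingers closed on it. Leave the other vials, the wash bottle and the beaker alone.

Things in the scene. Friction and masses are not known exactly. Their poses are not given: they have to be found in the camera images.
- vial_blue: Glass sample vial with a blue cap: upright cylinder 24 mm in diameter, 90 mm tall (the cap is the top 18 mm, same diameter), 30 to 65 g. Origin: centre of its underside; z up its axis. Glass: it must not be squeezed with more than 40 N per finger (80 N for both pads together; 20 to 25 N per finger is plenty) nor pushed against the holder with more than 30 N. It stands in the tray in a row of three vials about 85 mm apart; its place in the row varies.
- vial_yellow: Bystander: same vial with a yellow cap. Origin: centre of its underside.
- vial_green: Bystander: same vial with a green cap. Origin: centre of its underside.
- tray: Fixed white tray, 110 mm (x) by 270 mm (y), floor 4 mm thick, rim 14 mm high; the vials stand in a row along its y axis. Origin: centre of its underside.
- holder: Fixed grey-painted metal vial holder: block 70 mm (its x) by 170 mm (its y) by 45 mm high. Origin: centre of its underside. Pocket at y = +45 mm, thumbscrew axis at y = -50 mm in its frame. Between them on its top lies a steel jaw (26 mm wide, 12 mm high, with a black nose) that slides towards the pocket as the screw is tightened, 2 mm per rad; before the screw is tightened it is clear of the pocket's mouth, and at the seat it is just about to touch the vial.
- holder_hole0 (a point): Centre of the pocket's mouth, on the top face of the holder (45 mm above the bench). The pocket is round, 27 mm in diameter, 30 mm deep, with a black floor and a small chamfer; its axis is vertical. Fully home the vial's underside is 30 mm below this point and 60 mm of the vial stands out.
- screw_grip (a point): Point on the thumbscrew's vertical axis, inside its red grip bar at the height to grip, 74 mm above the bench (11 mm below the bar's top). The bar is 40 mm long, 12 mm thick and 34 mm high (its underside 51 mm, its top 85 mm above the bench), over a 34 mm brass collar whose top is 51 mm above the bench. The point's x axis runs along the bar; a white mark on the bar's top lies on its -x half.
- screw (a joint): Turn of the thumbscrew, rad; grows clockwise seen from above, which tightens. Hard stop (seat) at 3.0. At 0 the bar lies along the holder's x axis with the white mark towards -x of the holder; at a value q the bar is turned q clockwise from there. Starts between 0.5 and 1.7. Stays where it is left (friction torque 0.06 N m). A quarter turn back from the seat is 1.43.
- wash_bottle: Bystander: white plastic wash bottle, 68 mm in diameter, 140 mm tall plus a bent spout tube. Origin: centre of its underside.
- beaker: Bystander: small glass beaker, 64 mm in diameter, 75 mm tall. Origin: centre of its underside.
Mind the look-alikes: they are no part of the job. Leave any black look-alike of the vial_blue alone.

How it is judged:
By the outcome, as a careful person would: the job done as asked, in the order asked, and still so for the second after the job is handed in, while the arm keeps its last pose, push and grip.
It also fails if it takes over 51 s, if anything falls off the work surface, if the arm or the gripper's body presses on something with over 40 N, if the wrist force passes 120 N, or if a joint passes its speed limit or range.

ROBOT

A 6-joint arm with a two-finger parallel gripper is mounted at the origin on the work surface. World frame = base frame: x ahead of the robot, y to its left, z up, the work surface at z = 0. Lengths are in mm, angles in rad, forces in N, time in s.
With the tool pointing down it reaches from about 350 to 800 mm from the base axis. Payload 7.3 kg.
Tool frame: the origin (TCP) lies midway between the tips of the shut fingers; the grasp point (between the pads) lies 19 mm behind it; z points along the fingers, y is the line along which they close (so a half turn about z gives the same grasp; the last joint's range is limited). The gripper opens to 85 mm and grips with 20 to 120 N. Pads are 22 mm wide; open, the fingers measure 114 mm over their backs; the gripper's body (76 mm by 85 mm) begins 54 mm behind the grasp point. The pads swing forward as they close: fully open they stand 13 mm farther back than shut.
Start: joints at [1.199, 0.342, 1.524, -0, 1.275, -0.146], TCP at [117.523, 511.696, 231.322] pointing down, gripper open.
Joint ranges: [-2.53, 2.53], [-0.77, 2.02], [0.04, 2.7], [-1, 4.14], [0.28, 2.66], [-3.11, 3.11]. Speed limits (rad/s): [2.57, 2.57, 3.14, 3.14, 3.14, 3.14].

INTERFACE

Orientations are given as [roll, pitch, yaw] about the fixed x, y, z axes, in that order (R = Rz(yaw) Ry(pitch) Rx(roll)).
In Python, from rig import robot, eyes gives the robot as it stands. The module is installed in compiled form; this text tells all that it offers.
- The arm moves only by the shell command python3 -m inch 'ROWS' [FORCE]. ROWS is JSON, a list of rows, each an object with "delta_pos": the shift along the world's x, y, z in mm, a list of three; "turn": the turn, a rotation vector about the world's x, y, z in degrees, a list of three; "gripper": the opening, from 0 (shut) to 1 (fully open). A call has 1 to 20 rows; each row shifts and turns the commanded pose from where the row before left it; what a row does not reach is not made up. A row lasts 1/12 s, in which the tool goes at most 41.7 mm and 7.16 degrees, less where a joint would pass 70% of its speed; a pose out of reach is approached as far as the arm can. A call with a gripper value outside its range is refused whole. The fingers move at their own pace and stop on an object; FORCE is the grip in N (left out, the last holds). Time passes only in rows, so rows that do not move let the fingers close. It gives the time, the measured TCP pose, the force, the opening and the grip force at its end, in the units of the state.
- robot.sense(): the state, without advancing time (a new reading comes with each control period).
- eyes.grab_frame(name): name is "scene" or "top" or "wrist"; returns a dict with "pixels" (384x512x3 uint8, red, green, blue), "vfov" (degrees; the focal length in pixels is half the picture's height over the tangent of half this angle, whatever the lens; pixels are square), "cx", "cy" (the principal point, pixels), "eye" and "orientation" of the camera in the world; the wrist camera has in their place "tool_from_camera" (4x4, takes a point from camera to tool coordinates, whose origin is the TCP and whose axes are the flange's). Camera axes: x right, y up, looking along -z (the intrinsics and any distortion apply to the point x, -y, -z); pixel columns grow to the right and rows downward; lengths in mm; the calibration is good to about 2 mm. A picture is of the moment at which its call begins: read the wrist's pose just before it. There is no depth.
- robot.sign_off(): hands the job in; it is judged then, once.
The state is a dict: "clock": time; "q": joint angles; "qd": joint speeds; "joint_torque": joint torques, N m; "tcp_pos": TCP position; "orientation": TCP orientation; "wrist_force": force on the tool from outside, world axes, zero at the start; "torque": the same for the moment, N m; "opening": finger opening in mm; "grip_force": force on a finger pad.
Only numpy, scipy, OpenCV 4.12 (cv2) and the standard library are available. Lean on these libraries where they do the work, as an engineer would, in place of code of your own. Each camera call takes 0.05 s, during which the arm holds its last target. There are 200 camera calls.

## Working session

There is one attempt and no reset: what is moved stays moved. The work goes in short steps, Python scripts to look and compute and a shell command to move; the robot and the scene stay as the last step left them, time stands still between calls to the robot, and variables do not carry over. Pictures are saved under pics/ and viewed, at most 10 in all, crops included, and the job is handed in when it is done.

```bash
mkdir -p pics; cat > h.py <<'E'
import numpy as np, cv2
from scipy.spatial.transform import Rotation as R
from rig import robot, eyes
def grab(n):
    s=robot.sense(); f=eyes.grab_frame(n); f['s']=s; return f
def save(f,name): cv2.imwrite('pics/'+name,cv2.cvtColor(f['pixels'],cv2.COLOR_RGB2BGR))
E
python3 - <<'E'
from h import *
s=robot.sense(); print(s)
for n in('scene','top','wrist'):
    f=grab(n); save(f,n+'0.png'); np.save('pics/'+n+'0.npy',f,allow_pickle=True)
    print({k:v for k,v in f.items() if k not in('pixels','s')})
a=[cv2.imread('pics/%s0.png'%n) for n in('scene','top')]
E
```

```text
{'clock': 0.0, 'q': array([ 1.19897215e+00,  3.42722565e-01,  1.52504002e+00,  4.33497518e-06,
        1.27538970e+00, -1.45974521e-01]), 'qd': array([ 0.00060505,  0.0024007 , -0.00079025, -0.00016795, -0.00109582,
        0.00051829]), 'joint_torque': array([ 1.63484667e-03, -4.33679903e+01, -2.46021348e+01,  2.56192618e-05,
        7.72065920e-03, -3.75067955e-06]), 'tcp_pos': array([117.37968333, 511.29101057, 230.61801234]), 'orientation': array([-3.14005021e+00, -2.30960116e-04,  2.91574156e+00]), 'wrist_force': array([ 0.55768239, -0.46136766, -0.95577487]), 'torque': array([-0.02984775, -0.01174304,  0.00490031]), 'grip_force': 0.0, 'opening': 85.40237213320871}
{'vfov': 48.23774444126598, 'cx': 254.68140804675556, 'cy': 191.43959492364402, 'eye': array([1007.86150595,  629.53512633,  593.561545  ]), 'orientation': array([1.00945136, 0.00348584, 2.62596757])}
{'vfov': 46.946335545237005, 'cx': 255.94146268571183, 'cy': 197.19364975938885, 'eye': array([ 499.34813763,  -58.2793689 , 1025.40551696]), 'orientation': array([ 0.1257443 ,  0.01921939, -1.58259545])}
{'vfov': 63.32062637990306, 'cx': 262.75069658530555, 'cy': 189.43688761663384, 'tool_from_camera': array([[-2.78982131e-04,  9.65633678e-01,  2.59906756e-01,
         6.63900443e+01],
       [ 9.99999961e-01,  2.68655524e-04,  7.52550599e-05,
        -2.76260978e-01],
       [ 2.84343454e-06,  2.59906767e-01, -9.65633715e-01,
        -1.42698330e+02],
       [ 0.00000000e+00,  0.00000000e+00,  0.00000000e+00,
         1.00000000e+00]])}
```

View pics/scene0.png

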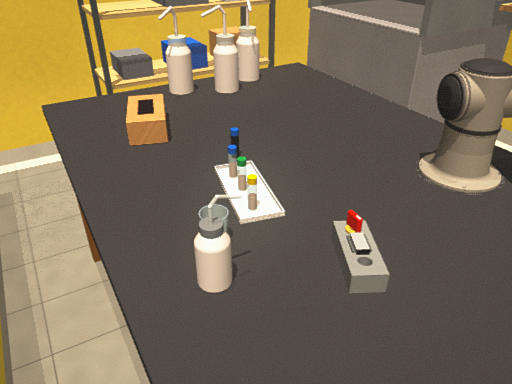

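View pics/top0.png

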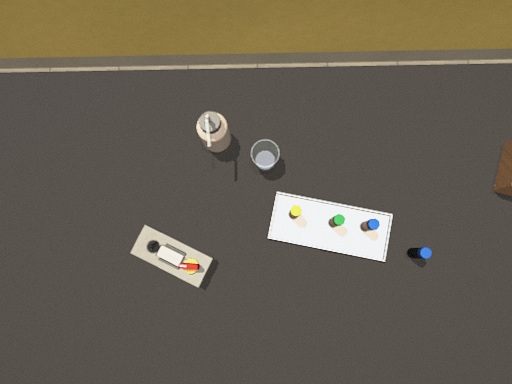

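Scene picture: the tray holds the blue cap at (232,150), green at (242,162) and yellow at (252,181). The holder is at (360,255). In the top picture the blue cap is at (373,225), green at (339,220), yellow at (296,211), the pocket at (153,246) and the red bar at (190,267).

Candidates for vial_blue:
- The clear vial in the tray, blue cap at scene (232,150), top (373,225). This is my choice: it is in the tray row and has a clear body.
- The black-bodied look-alike off the tray, scene (235,132), top (425,253). Rejected.
- The blue box on the shelf. Rejected.

```bash
cat >> h.py <<'E'
def cam(f):
    F=192/np.tan(np.radians(f['vfov']/2))
    if 'eye' in f: return F,R.from_euler('xyz',f['orientation']).as_matrix(),np.array(f['eye'])
    s=f['s'];Rt=R.from_euler('xyz',s['orientation']).as_matrix();T=np.array(f['tool_from_camera'])
    return F,Rt@T[:3,:3],Rt@T[:3,3]+s['tcp_pos']
def ray(f,u,v):
    F,M,e=cam(f); d=M@np.array([(u-f['cx'])/F,-(v-f['cy'])/F,-1]); return e,d/np.linalg.norm(d)
def plane(f,u,v,z):
    e,d=ray(f,u,v); return e+d*(z-e[2])/d[2]
def tri(*obs):
    A=np.zeros((3,3));b=np.zeros(3);rs=[ray(*o) for o in obs]
    for e,d in rs:
        P=np.eye(3)-np.outer(d,d);A+=P;b+=P@e
    p=np.linalg.solve(A,b); return p,[round(float(np.linalg.norm((np.eye(3)-np.outer(d,d))@(p-e))),1) for e,d in rs]
def proj(f,p):
    F,M,e=cam(f);c=M.T@(np.array(p)-e);return f['cx']-F*c[0]/c[2],f['cy']+F*c[1]/c[2]
def blobs(f,lo,hi,amin=15,roi=None):
    h=cv2.cvtColor(f['pixels'],cv2.COLOR_RGB2HSV);m=cv2.inRange(h,np.array(lo),np.array(hi))
    if roi: k=np.zeros_like(m);k[roi[1]:roi[3],roi[0]:roi[2]]=1;m=m*k
    n,l,st,c=cv2.connectedComponentsWithStats(m)
    return [(c[i].round(1).tolist(),st[i].tolist()) for i in range(1,n) if st[i][4]>=amin]
def load(n): return np.load('pics/'+n+'.npy',allow_pickle=True).item()
C=dict(blue=((100,150,60),(130,255,255)),green=((45,120,40),(85,255,255)),yellow=((22,150,100),(35,255,255)),red=((0,170,90),(6,255,255)))
E
python3 - <<'E'
from h import *
t=load('top0');s=load('scene0')
for c in C: print(c,'top',blobs(t,*C[c],roi=(100,80,511,383)),'\n  scene',blobs(s,*C[c],roi=(180,110,400,300)))
big=cv2.resize(t['pixels'][170:300,120:440],None,fx=2.5,fy=2.5,interpolation=cv2.INTER_CUBIC)
b2=cv2.resize(s['pixels'][110:290,190:400],None,fx=3,fy=3,interpolation=cv2.INTER_CUBIC)[:,:800]
b2=cv2.resize(s['pixels'][200:295,320:400],None,fx=3,fy=3,interpolation=cv2.INTER_CUBIC)
b3=cv2.resize(s['pixels'][115:220,205:300],None,fx=2.7,fy=2.7,interpolation=cv2.INTER_CUBIC)
o=np.zeros((325+285,800,3),np.uint8);o[:325]=big;o[325:610,:240]=b2;h,w=b3.shape[:2];o[325:325+h,260:260+w]=b3
cv2.imwrite('pics/crop1.png',cv2.cvtColor(o[:600],cv2.COLOR_RGB2BGR))
E
```

```text
blue top [([372.9, 223.7], [368, 219, 11, 10, 91]), ([424.3, 252.5], [418, 248, 14, 11, 116])] 
  scene [([234.1, 131.3], [230, 127, 9, 9, 58]), ([231.9, 148.8], [228, 144, 9, 10, 72])]
green top [([338.4, 219.5], [333, 215, 11, 10, 87])] 
  scene [([241.1, 160.6], [237, 157, 9, 9, 69])]
yellow top [] 
  scene [([251.7, 178.9], [248, 174, 9, 11, 77]), ([348.5, 228.9], [345, 225, 9, 8, 30])]
red top [([190.5, 265.7], [180, 263, 18, 6, 66])] 
  scene [([353.7, 220.4], [347, 210, 16, 22, 219])]
```

View pics/crop1.png

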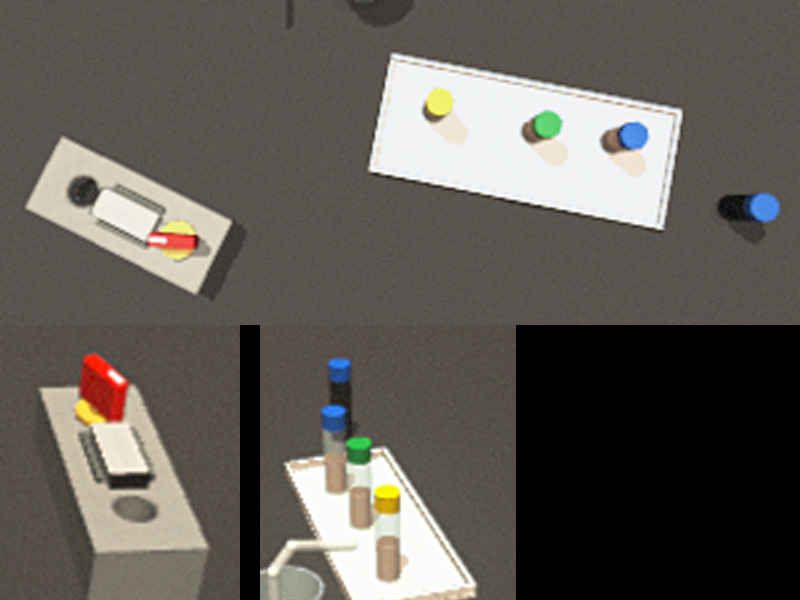

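Crop: the chosen vial has a clear body, stands in the tray and has its cap at top (373,224). The black-bodied look-alike is off the tray at (424,252). The pocket is near top (153,246) and the white mark is on the bar's left end.

```bash
python3 - <<'E'
from h import *
t=load('top0');s=load('scene0')
np.set_printoptions(precision=1,suppress=True)
print('cap',tri((t,372.9,223.7),(s,231.9,148.8)))
print('green',tri((t,338.4,219.5),(s,241.1,160.6)))
print('screw',tri((t,190.5,266),(s,353.7,220.4)))
# pocket dark blob (scene crop centre ~ (135,508))
print('pocket tri',tri((t,120+83/2.5,170+190/2.5),(s,320+135/3,200+(508-325)/3)), plane(t,120+83/2.5,170+190/2.5,45))
h=cv2.cvtColor(t['pixels'],cv2.COLOR_RGB2HSV)
# holder outline in top crop -> corners at z=45 (viewed crop)
for (x,y) in [(62,137),(232,222),(198,293),(27,207)]: print(plane(t,120+x/2.5,170+y/2.5,45))
print('bar ends z85',plane(t,120+148/2.5,170+240/2.5,85),plane(t,120+197/2.5,170+241/2.5,85))
print('cap on plane z~94',plane(t,372.9,223.7,94),plane(s,231.9,148.8,87))
for n,o in(('wash',(212,130)),('beaker',(265,158))): print(n,plane(t,*o,0))
E
```

```text
cap (array([ 558.5, -288.6,   85.3]), [0.2, 0.2])
green (array([ 568.8, -216.4,   86.1]), [0.8, 0.8])
screw (array([473.7, 101.1,  67. ]), [0.0, 0.0])
pocket tri (array([517.6, 188.9,  42.2]), [0.4, 0.4]) [517.8 187.9  45. ]
[565.  207.6  45. ]
[488.2  55.7  45. ]
[427.1  85.4  45. ]
[503.5 237.5  45. ]
bar ends z85 [474.4 122.   85. ] [473.1  80.6  85. ]
cap on plane z~94 [ 557.8 -286.4   94. ] [ 560.1 -285.8   87. ]
wash [792.5  63.    0. ]
beaker [722.3 -62.6   0. ]
```

```bash
python3 -m inch '[{"delta_pos":[27,-26,1],"turn":[0,0,-6],"gripper":1},{"delta_pos":[27,-26,1],"turn":[0,0,-6],"gripper":1},{"delta_pos":[27,-26,1],"turn":[0,0,-6],"gripper":1},{"delta_pos":[27,-26,1],"turn":[0,0,-6],"gripper":1},{"delta_pos":[27,-26,1],"turn":[0,0,-6],"gripper":1},{"delta_pos":[27,-26,1],"turn":[0,0,-6],"gripper":1},{"delta_pos":[27,-26,1],"turn":[0,0,-6],"gripper":1},{"delta_pos":[27,-26,1],"turn":[0,0,-6],"gripper":1},{"delta_pos":[27,-26,1],"turn":[0,0,-6],"gripper":1},{"delta_pos":[27,-26,1],"turn":[0,0,-6],"gripper":1},{"delta_pos":[27,-26,1],"turn":[0,0,-6],"gripper":1},{"delta_pos":[27,-26,1],"turn":[0,0,-6],"gripper":1},{"delta_pos":[27,-26,1],"turn":[0,0,-6],"gripper":1},{"delta_pos":[27,-26,1],"turn":[0,0,-6],"gripper":1},{"delta_pos":[0,0,0],"turn":[0,0,0],"gripper":1}]'
python3 - <<'E'
from h import *
f=grab('wrist');save(f,'w1.png');np.save('pics/w1.npy',f,allow_pickle=True);print(f['s']['tcp_pos'],f['s']['orientation'],f['s']['clock'])
print(proj(f,(517.7,188.5,45)),proj(f,(473.5,101,85)))
E
```

```text
clock: 1.4
tcp_pos: [499.5, 143.2, 244.8]
orientation: [3.14, 0.002, 1.44]
wrist_force: [-0.4, -1.0, 0.1]
opening: 85.2
grip_force: 0.0
[499.49812326 143.22801057 244.82490947] [3.13954312e+00 1.56704994e-03 1.43963739e+00] 1.4
(np.float64(274.4403631953546), np.float64(122.71688425916619)) (np.float64(243.6126834269123), np.float64(216.54071241896753))
```

View pics/w1.png

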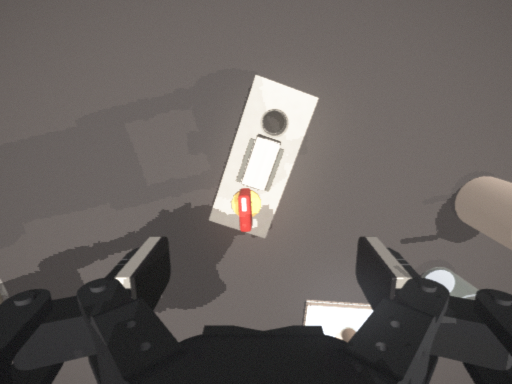

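Wrist picture: the pocket is at (275,122), the bar at (245,210) with its white mark on the upper half, and the collar is around it. This agrees with the predictions. Next I take a second wrist view on the way to the vial.

```bash
python3 -m inch '[{"delta_pos":[0,-35,0],"turn":[0,0,0],"gripper":1},{"delta_pos":[0,-35,0],"turn":[0,0,0],"gripper":1},{"delta_pos":[0,0,0],"turn":[0,0,0],"gripper":1}]' | head -2
python3 -c "
from h import *
f=grab('wrist');np.save('pics/w2.npy',f,allow_pickle=True);save(f,'w2.png')"
python3 -m inch '[{"delta_pos":[6,-36,0],"turn":[0,0,0],"gripper":1},{"delta_pos":[6,-36,0],"turn":[0,0,0],"gripper":1},{"delta_pos":[6,-36,0],"turn":[0,0,0],"gripper":1},{"delta_pos":[6,-36,0],"turn":[0,0,0],"gripper":1},{"delta_pos":[6,-36,0],"turn":[0,0,0],"gripper":1},{"delta_pos":[6,-36,0],"turn":[0,0,0],"gripper":1},{"delta_pos":[6,-36,0],"turn":[0,0,0],"gripper":1},{"delta_pos":[6,-36,0],"turn":[0,0,0],"gripper":1},{"delta_pos":[6,-36,0],"turn":[0,0,0],"gripper":1},{"delta_pos":[0,-36,0],"turn":[0,0,0],"gripper":1},{"delta_pos":[0,0,0],"turn":[0,0,0],"gripper":1}]' | head -3
python3 - <<'E'
from h import *
np.set_printoptions(precision=1,suppress=True)
f=grab('wrist');np.save('pics/w3.npy',f,allow_pickle=True);save(f,'w3.png');print(f['s']['tcp_pos'])
print('blue',blobs(f,*C['blue'],40)); print('green',blobs(f,*C['green'],40)); print('proj cap',proj(f,(558,-288,94)))
P=[]
for n in('w1','w2'):
    g=load(n); p=proj(g,(517.7,188.5,45)); roi=[int(p[0])-22,int(p[1])-22,int(p[0])+22,int(p[1])+22]
    b=blobs(g,(0,0,0),(180,255,75),40,roi); print(n,p,'dark',b,'red',blobs(g,*C['red'],30),'collar',blobs(g,*C['yellow'],30))
E
```

```text
clock: 1.7
tcp_pos: [494.8, 74.3, 245.0]
clock: 2.67
tcp_pos: [549.5, -286.5, 244.2]
orientation: [-3.141, 0.002, 1.447]
[ 549.5 -286.5  244.2]
blue [([275.5, 181.6], [267, 176, 17, 11, 94]), ([228.4, 274.4], [218, 261, 21, 27, 461])]
green []
proj cap (np.float64(272.6145930459029), np.float64(176.12335060707426))
w1 (np.float64(274.4403631953546), np.float64(122.71688425916619)) dark [] red [] collar []
w2 (np.float64(272.40379273408746), np.float64(53.544803739456654)) dark [([274.0, 50.6], [262, 41, 22, 24, 229])] red [] collar []
```

```bash
python3 - <<'E'
from h import *
a,b,c=[load(n)['pixels'] for n in('w1','w2','w3')]
for g,p in((a,(245,225)),(a,(275,122)),(a,(250,195)),(a,(257,90))): print(cv2.cvtColor(g,cv2.COLOR_RGB2HSV)[p[1],p[0]])
o=np.zeros((600,800,3),np.uint8)
r=lambda i,k:cv2.resize(i,None,fx=k,fy=k,interpolation=cv2.INTER_CUBIC)
o[:540,:390]=r(a[65:245,200:330],3)
o[:360,400:700]=r(b[20:140,210:310],3)
o[360:600,400:800]=r(c[100:220,180:380],2)
cv2.imwrite('pics/m1.png',cv2.cvtColor(o,cv2.COLOR_RGB2BGR))
E
```

```text
[  2 149 255]
[ 13  32 113]
[ 11 134 219]
[ 21  13 246]
```

View pics/m1.png

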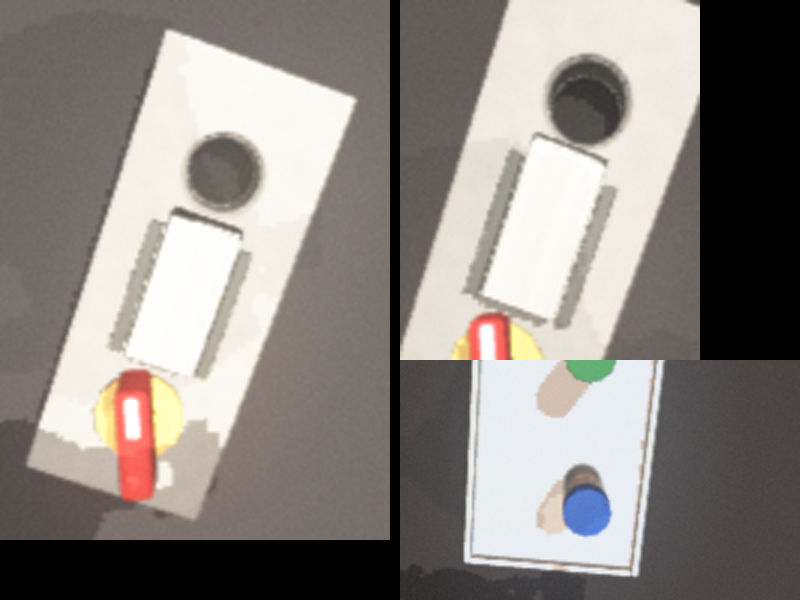

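Montage: the pocket is sharp at crop (224,172), which is w1 (274.7,122.3). The bar runs from (135,380) to (137,495) with the mark on the pocket side. The blue-cap vial is in the tray at w3 (273,175). I'll measure by masks and ellipse fits.

```bash
python3 - <<'E'
from h import *
np.set_printoptions(precision=1,suppress=True)
def mask(g,lo,hi,roi):
    m=cv2.inRange(cv2.cvtColor(g['pixels'],cv2.COLOR_RGB2HSV),np.array(lo),np.array(hi));k=np.zeros_like(m);k[roi[1]:roi[3],roi[0]:roi[2]]=1;m*=k
    c=max(cv2.findContours(m,cv2.RETR_EXTERNAL,cv2.CHAIN_APPROX_NONE)[0],key=cv2.contourArea);return c
w1,w2,w3,t,s=[load(n) for n in('w1','w2','w3','top0','scene0')]
pk=[]
for g,c0 in((w1,(274.7,122.3)),(w2,(210+588/3-400/3,20+33))):
    x,y=map(int,c0);c=mask(g,(0,0,0),(180,255,200),(x-17,y-19,x+17,y+17));hull=cv2.convexHull(c);e=cv2.fitEllipse(hull);print('pocket',e,plane(g,*e[0],45));pk.append((g,*e[0]))
print('pocket tri',tri(*pk),tri(*pk,(t,153.2,246)))
c=mask(w3,(100,100,40),(125,255,255),(255,155,295,195));e=cv2.fitEllipse(cv2.convexHull(c));print('cap',e,plane(w3,*e[0],94),tri((w3,*e[0]),(t,372.9,223.7),(s,231.9,148.8)), tri((w3,*e[0]),(s,231.9,147.5)))
c=mask(w1,(0,120,60),(8,255,255),(225,180,270,240));r=cv2.minAreaRect(c);print('bar',r,cv2.boxPoints(r))
c=mask(w1,(14,60,120),(35,255,255),(220,180,270,240));e=cv2.fitEllipse(cv2.convexHull(c));print('collar',e,plane(w1,*e[0],51))
# bar top ends, w1 (near end top edge) and direction at z=85 
H=cv2.cvtColor(w1['pixels'],cv2.COLOR_RGB2HSV)
m=cv2.inRange(H,np.array((0,0,200)),np.array((180,70,255)));k=np.zeros_like(m);k[195:214,238:250]=1;m*=k;ys,xs=np.nonzero(m);print('mark',xs.mean(),ys.mean(),plane(w1,xs.mean(),ys.mean(),85))
# holder top corners from w1 crop
cs=[plane(w1,200+x/3,65+y/3,45) for x,y in((167,30),(356,98),(200,519),(28,465))]
print(cs,[np.degrees(np.arctan2(*(a-b)[1::-1])) for a,b in((cs[0],cs[3]),(cs[1],cs[2]))])
print('bar top ends',plane(w1,200+135/3,65+374/3,85),plane(w1,200+138/3,65+480/3,85))
E
```

```text
pocket ((274.13641357421875, 121.93843078613281), (25.690229415893555, 26.649032592773438), 9.27853775024414) [517.5 189.4  45. ]
pocket ((270.3702392578125, 53.977073669433594), (29.816495895385742, 35.32112503051758), 55.89126968383789) [515.6 188.3  45. ]
pocket tri (array([516.7, 189.1,  39.5]), [0.9, 0.9]) (array([517.1, 189.1,  39.9]), [0.5, 1.3, 0.8])
cap ((273.05828857421875, 175.35752868652344), (23.080724716186523, 23.973604202270508), 4.694119453430176) [ 558.5 -287.3   94. ] (array([ 558.5, -289. ,   85.2]), [0.3, 0.4, 0.1]) (array([ 558.6, -288.4,   89.3]), [0.1, 0.1])
bar ((244.68678283691406, 209.98834228515625), (42.2301025390625, 12.101387977600098), 86.42366790771484) [[237.3 189.3]
 [249.4 188.5]
 [252.  230.7]
 [240.  231.4]]
collar ((253.9991455078125, 202.8073272705078), (12.071319580078125, 26.159778594970703), 175.54522705078125) [483.8 103.7  51. ]
mark 243.63636363636363 204.42424242424244 [475.5 114.   85. ]
[array([504.3, 239.1,  45. ]), array([567.1, 208.1,  45. ]), array([492.2,  56.3,  45. ]), array([428.6,  87.8,  45. ])] [np.float64(63.42837394174764), np.float64(63.73674369087771)]
bar top ends [479.1 129.2  85. ] [474.6  91.4  85. ]
```

```bash
python3 -m inch '[{"delta_pos":[5,-1,-30],"turn":[0,0,0],"gripper":1},{"delta_pos":[4,0,-30],"turn":[0,0,0],"gripper":1},{"delta_pos":[0,0,-30],"turn":[0,0,0],"gripper":1},{"delta_pos":[0,0,-10],"turn":[0,0,0],"gripper":1},{"delta_pos":[0,0,0],"turn":[0,0,0],"gripper":1}]' 22
python3 - <<'E'
from h import *
np.set_printoptions(precision=1,suppress=True)
f=grab('wrist');save(f,'w4.png');np.save('pics/w4.npy',f,allow_pickle=True)
m=cv2.inRange(cv2.cvtColor(f['pixels'],cv2.COLOR_RGB2HSV),np.array((100,100,40)),np.array((125,255,255)))
p=proj(f,(558.5,-287.3,94));print(p)
for c in cv2.findContours(m,0,1)[0]:
    if cv2.contourArea(c)>100: e=cv2.fitEllipse(cv2.convexHull(c));print(e,plane(f,*e[0],94),tri((f,*e[0]),(load('w3'),273.06,175.36)))
E
```

```text
clock: 3.13
tcp_pos: [557.6, -280.2, 142.5]
orientation: [-3.136, -0.003, 1.452]
wrist_force: [0.3, 0.2, 0.1]
opening: 85.6
grip_force: 0.0
(np.float64(266.96232278335674), np.float64(220.6523497731562))
((267.416015625, 220.0469970703125), (33.38738250732422, 35.68442916870117), 49.095333099365234) [ 558.8 -286.9   94. ] (array([ 558.6, -288. ,   90.9]), [0.1, 0.1])
```

```bash
python3 -m inch '[{"delta_pos":[1,-7,0],"turn":[0,0,0],"gripper":1},{"delta_pos":[0,0,-20],"turn":[0,0,0],"gripper":1},{"delta_pos":[0,0,-20],"turn":[0,0,0],"gripper":1},{"delta_pos":[0,0,-20],"turn":[0,0,0],"gripper":1},{"delta_pos":[0,0,-20],"turn":[0,0,0],"gripper":1},{"delta_pos":[0,0,-12],"turn":[0,0,0],"gripper":1},{"delta_pos":[0,0,0],"turn":[0,0,0],"gripper":1},{"delta_pos":[0,0,0],"turn":[0,0,0],"gripper":1}]'
python3 -c "
from h import *
s=robot.sense();print(s['tcp_pos'],s['orientation'])"
```

```text
clock: 3.85
tcp_pos: [560.2, -290.8, 54.5]
orientation: [3.14, 0.001, 1.45]
wrist_force: [0.7, 0.1, 0.7]
opening: 85.2
grip_force: 0.0
[ 560.16574525 -290.79037681   54.46377032] [3.14024249e+00 6.68834680e-04 1.44976664e+00]
```

```bash
python3 -m inch '[{"delta_pos":[0,0,0],"turn":[0,0,0],"gripper":1},{"delta_pos":[0,0,0],"turn":[0,0,0],"gripper":1},{"delta_pos":[0,0,0],"turn":[0,0,0],"gripper":1}]'|head -2
python3 -c "
from h import *
s=robot.sense();print(s['tcp_pos'],s['qd'])
f=grab('wrist');save(f,'w5.png');np.save('pics/w5.npy',f,allow_pickle=True)
m=cv2.inRange(cv2.cvtColor(f['pixels'],cv2.COLOR_RGB2HSV),np.array((100,100,40)),np.array((125,255,255)))
print(proj(f,(558.7,-287.1,94)))
for c in cv2.findContours(m,0,1)[0]:
    if cv2.contourArea(c)>300: e=cv2.fitEllipse(cv2.convexHull(c));print(e,plane(f,*e[0],94),f['s']['tcp_pos'])"
```

```text
clock: 4.1
tcp_pos: [560.2, -290.8, 54.8]
[ 560.20099726 -290.75442311   54.76602231] [-6.46502879e-05  6.52400331e-03  7.90174377e-03  5.85124490e-04
 -1.10095757e-03  1.35214486e-03]
(np.float64(259.3666439172832), np.float64(278.3903231639984))
((259.96380615234375, 272.3545227050781), (61.593570709228516, 73.54103088378906), 4.7059102058410645) [ 559.23143489 -284.63126699   94.        ] [ 560.20099726 -290.75442311   54.76602231]
```

```bash
python3 -m inch '[{"delta_pos":[-1.5,3.5,-4],"turn":[0,0,0],"gripper":1},{"delta_pos":[0,0,0],"turn":[0,0,0],"gripper":0.6},{"delta_pos":[0,0,0],"turn":[0,0,0],"gripper":0.4},{"delta_pos":[0,0,0],"turn":[0,0,0],"gripper":0.32},{"delta_pos":[0,0,0],"turn":[0,0,0],"gripper":0.25},{"delta_pos":[0,0,0],"turn":[0,0,0],"gripper":0.2},{"delta_pos":[0,0,0],"turn":[0,0,0],"gripper":0.2},{"delta_pos":[0,0,0],"turn":[0,0,0],"gripper":0.2},{"delta_pos":[0,0,0],"turn":[0,0,0],"gripper":0.2}]' 22
```

```text
clock: 4.9
tcp_pos: [558.0, -286.8, 49.3]
orientation: [-3.142, -0.0, 1.45]
wrist_force: [0.2, 0.5, 0.4]
opening: 23.4
grip_force: 24.7
```

```bash
python3 -m inch '[{"delta_pos":[0,0,5],"turn":[0,0,0],"gripper":0.2},{"delta_pos":[0,0,15],"turn":[0,0,0],"gripper":0.2},{"delta_pos":[0,0,25],"turn":[0,0,0],"gripper":0.2},{"delta_pos":[0,0,30],"turn":[0,0,0],"gripper":0.2},{"delta_pos":[0,0,30],"turn":[0,0,0],"gripper":0.2},{"delta_pos":[0,0,20],"turn":[0,0,0],"gripper":0.2},{"delta_pos":[0,0,5],"turn":[0,0,0],"gripper":0.2}]'
python3 -m inch '[{"delta_pos":[-3,15,0],"turn":[0,0,-1.4],"gripper":0.2},{"delta_pos":[-3,25,0],"turn":[0,0,-1.4],"gripper":0.2},{"delta_pos":[-3,35,0],"turn":[0,0,-1.4],"gripper":0.2},{"delta_pos":[-3,35,0],"turn":[0,0,-1.4],"gripper":0.2},{"delta_pos":[-3,35,0],"turn":[0,0,-1.4],"gripper":0.2},{"delta_pos":[-3,35,0],"turn":[0,0,-1.4],"gripper":0.2},{"delta_pos":[-3,35,0],"turn":[0,0,-1.4],"gripper":0.2},{"delta_pos":[-3,35,0],"turn":[0,0,-1.4],"gripper":0.2},{"delta_pos":[-3,35,0],"turn":[0,0,-1.4],"gripper":0.2},{"delta_pos":[-3,35,0],"turn":[0,0,-1.4],"gripper":0.2},{"delta_pos":[-3,35,0],"turn":[0,0,-1.4],"gripper":0.2},{"delta_pos":[-3,35,0],"turn":[0,0,-1.4],"gripper":0.2},{"delta_pos":[-2,35,0],"turn":[0,0,-1.4],"gripper":0.2},{"delta_pos":[-2,25,0],"turn":[0,0,-1.2],"gripper":0.2},{"delta_pos":[0,15,0],"turn":[0,0,0],"gripper":0.2},{"delta_pos":[0,8,0],"turn":[0,0,0],"gripper":0.2},{"delta_pos":[0,0,0],"turn":[0,0,0],"gripper":0.2},{"delta_pos":[0,0,0],"turn":[0,0,0],"gripper":0.2},{"delta_pos":[0,0,0],"turn":[0,0,0],"gripper":0.2}]'
python3 -c "
from h import *
for n in('wrist','scene','top'):
  f=grab(n);np.save('pics/a_%s.npy'%n,f,allow_pickle=True);save(f,'a_%s.png'%n)
f=load('a_wrist');print(f['s']['tcp_pos'],f['s']['orientation'],proj(f,(517.8,188.4,45)))
a=f['pixels'];b=load('a_scene')['pixels'];o=np.zeros((600,800,3),np.uint8);o[:384,:512]=a
o[:540,512:]=cv2.resize(b[110:290,300:396],None,fx=3,fy=3,interpolation=cv2.INTER_CUBIC)
cv2.imwrite('pics/m2.png',cv2.cvtColor(o,cv2.COLOR_RGB2BGR))"
```

```text
clock: 5.48
tcp_pos: [559.6, -287.8, 184.2]
orientation: [3.135, 0.004, 1.45]
wrist_force: [0.0, -1.2, -0.6]
opening: 23.1
grip_force: 24.7
clock: 7.07
tcp_pos: [518.1, 185.1, 179.0]
orientation: [-3.141, 0.001, 1.11]
wrist_force: [-0.3, -0.0, -0.5]
opening: 23.0
grip_force: 24.7
[518.0520588  185.10170828 179.02403502] [-3.14138659e+00  7.06859590e-04  1.11019928e+00] (np.float64(261.68548944942955), np.float64(176.4298382820151))
```

View pics/m2.png

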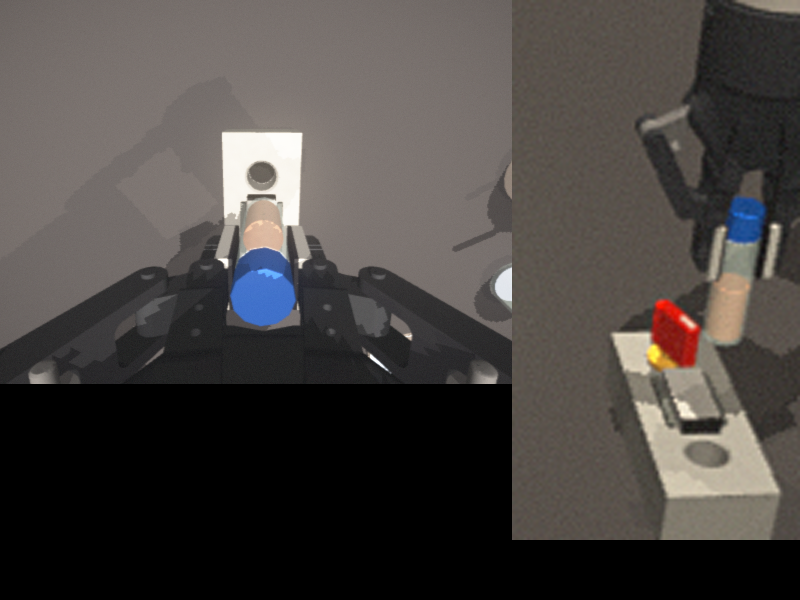

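Picture: the vial is held symmetrically between the pads. The pocket is at wrist (261.5,175), against (261.7,176.4) predicted, and the jaw is clear of its mouth. I'll check the tilt and in-hand offset numerically.

```bash
python3 - <<'E'
from h import *
np.set_printoptions(precision=1,suppress=True)
w,s=load('a_wrist'),load('a_scene')
t=w['s']['tcp_pos'];u=t-[0,0,45.3]
for n,f in(('w',w),('s',s)): print(n,'base',proj(f,u),'captop',proj(f,u+[0,0,90]))
H=cv2.cvtColor(w['pixels'],cv2.COLOR_RGB2HSV)
m=cv2.inRange(H,np.array((100,100,40)),np.array((125,255,255)));c=max(cv2.findContours(m,0,1)[0],key=cv2.contourArea);print('cap bbox',cv2.boundingRect(c))
g=cv2.cvtColor(w['pixels'],cv2.COLOR_RGB2GRAY);
m=((g<150)*255).astype(np.uint8);k=np.zeros_like(m);k[155:193,240:283]=1;m*=k
c=max(cv2.findContours(m,0,1)[0],key=cv2.contourArea);e=cv2.fitEllipse(cv2.convexHull(c));print('pocket',e,plane(w,*e[0],45))
hs=cv2.cvtColor(s['pixels'],cv2.COLOR_RGB2HSV)
m=cv2.inRange(hs,np.array((100,150,60)),np.array((130,255,255)));m[:,:350]=0;m[:150]=0;m[230:]=0;ys,xs=np.nonzero(m);print('scene cap',xs.mean(),ys.mean(),'scene base viewed',300+(727-512)/3,110+340/3.)
r=10
import math
# expected cap silhouettes in wrist from model circle points
P=[proj(w,u+[12*math.cos(a),12*math.sin(a),z]) for a in np.linspace(0,6.28,60) for z in(72,90)];P=np.array(P);print('exp cap bbox',P.min(0),P.max(0))
P=np.array([proj(w,u+[12*math.cos(a),12*math.sin(a),0]) for a in np.linspace(0,6.28,60)]);print('exp base bbox',P.min(0),P.max(0),)
P=np.array([proj(s,u+[12*math.cos(a),12*math.sin(a),z]) for a in np.linspace(0,6.28,60) for z in(72,90)]);print('exp scene cap',P.min(0),P.max(0),xs.min(),ys.min(),xs.max(),ys.max())
E
```

```text
w base (np.float64(263.68058110694017), np.float64(211.6318135449556)) captop (np.float64(264.036957619102), np.float64(294.60907422879905))
s base (np.float64(369.92923364277317), np.float64(221.42437031668737)) captop (np.float64(377.32618366854024), np.float64(178.53259819706523))
cap bbox (230, 248, 66, 78)
pocket ((261.5455322265625, 175.38217163085938), (27.657106399536133, 28.164302825927734), 109.70614624023438) [518.1 189.3  45. ]
scene cap 377.45962732919253 182.8447204968944 scene base viewed 371.6666666666667 223.33333333333331
exp cap bbox [230.6 242.5] [297.5 323.1]
exp base bbox [244.9 193.6] [282.5 229.2]
exp scene cap [368.6 175. ] [384.6 191.3] 371 176 384 190
```

```bash
python3 -m inch '[{"delta_pos":[0,4,-15],"turn":[0,0,0],"gripper":0.2},{"delta_pos":[0,0,-25],"turn":[0,0,0],"gripper":0.2},{"delta_pos":[0,0,-25],"turn":[0,0,0],"gripper":0.2},{"delta_pos":[0,0,-10],"turn":[0,0,0],"gripper":0.2},{"delta_pos":[0,0,0],"turn":[0,0,0],"gripper":0.2},{"delta_pos":[0,0,0],"turn":[0,0,0],"gripper":0.2},{"delta_pos":[0,0,0],"turn":[0,0,0],"gripper":0.2}]'|head -4
python3 - <<'E'
from h import *
for n in('wrist','scene'):
  f=grab(n);np.save('pics/b_%s.npy'%n,f,allow_pickle=True)
w,s=load('b_wrist'),load('b_scene')
t=w['s']['tcp_pos'];u=t-[0,0,45.3];print(t)
A=np.linspace(0,6.283,60);circ=lambda c,r:[np.array(c)+[r*np.cos(a),r*np.sin(a),0] for a in A]
for f in(w,s):
    P=np.array([proj(f,p) for p in circ(u,12)]);print('exp base',P.min(0),P.max(0))
    P=np.array([proj(f,p) for p in circ((517.8,188.4,45),13.5)]);print('exp pocket',P.min(0),P.max(0))
o=np.zeros((600,800,3),np.uint8)
o[:480,:480]=cv2.resize(w['pixels'][120:240,200:320],None,fx=4,fy=4,interpolation=cv2.INTER_CUBIC)
o[:600,490:800]=cv2.resize(s['pixels'][180:280,338:390],(310,600),interpolation=cv2.INTER_CUBIC)
cv2.imwrite('pics/m3.png',cv2.cvtColor(o,cv2.COLOR_RGB2BGR))
E
```

```text
clock: 7.8
tcp_pos: [519.1, 190.2, 105.7]
orientation: [3.14, -0.001, 1.111]
wrist_force: [0.9, 0.1, -0.8]
[519.05423183 190.17687423 105.7211779 ]
exp base [244.71442984 193.7011801 ] [282.33548514 229.31427923]
exp pocket [243.33180865 188.39640696] [282.60184346 225.71576483]
exp base [359.49250246 250.21579303] [372.48153384 258.54438722]
exp pocket [357.55724001 255.13734379] [371.9837717  264.54437218]
```

View pics/m3.png

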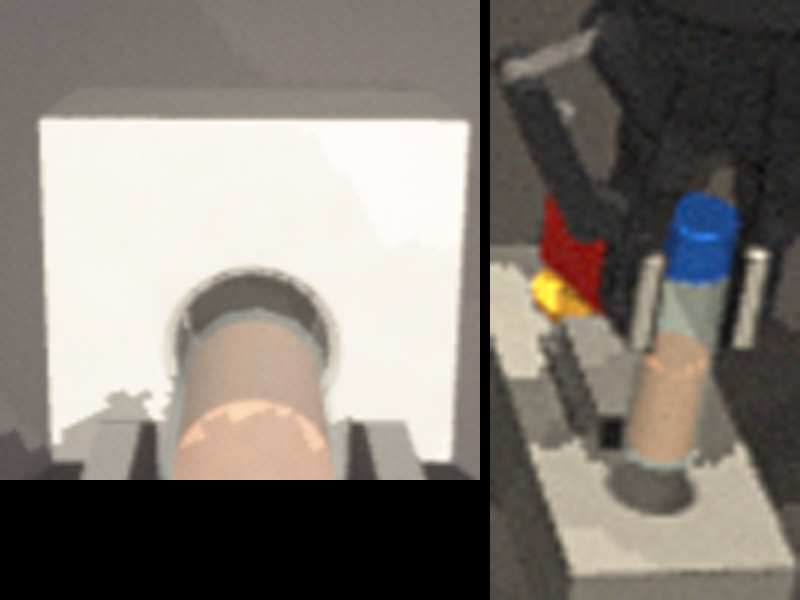

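Crop: laterally the vial is centred over the pocket to about 0.4 mm. Along the tool's x it is about 0.5 mm short. I'll descend in small steps and watch the force.

```bash
python3 -m inch '[{"delta_pos":[-0.2,0.6,-5],"turn":[0,0,0],"gripper":0.2},{"delta_pos":[0,0,-5],"turn":[0,0,0],"gripper":0.2},{"delta_pos":[0,0,-3],"turn":[0,0,0],"gripper":0.2},{"delta_pos":[0,0,-1.5],"turn":[0,0,0],"gripper":0.2},{"delta_pos":[0,0,0],"turn":[0,0,0],"gripper":0.2}]'
python3 -m inch '[{"delta_pos":[0,0,-1],"turn":[0,0,0],"gripper":0.2},{"delta_pos":[0,0,-1],"turn":[0,0,0],"gripper":0.2},{"delta_pos":[0,0,0],"turn":[0,0,0],"gripper":0.2}]'
```

```text
clock: 8.32
tcp_pos: [517.6, 190.7, 89.3]
orientation: [-3.141, 0.001, 1.111]
wrist_force: [0.4, 0.9, -1.4]
opening: 23.5
grip_force: 24.8
clock: 8.57
tcp_pos: [517.8, 190.8, 87.7]
orientation: [-3.142, 0.0, 1.111]
wrist_force: [-0.2, 0.1, 0.1]
opening: 23.4
grip_force: 24.8
```

```bash
python3 -m inch '[{"delta_pos":[0,0,-1.5],"turn":[0,0,0],"gripper":0.2},{"delta_pos":[0,0,-1.5],"turn":[0,0,0],"gripper":0.2},{"delta_pos":[0,0,0],"turn":[0,0,0],"gripper":0.2}]' | sed -n 2,4p
python3 -m inch '[{"delta_pos":[0,0,-1.5],"turn":[0,0,0],"gripper":0.2},{"delta_pos":[0,0,-1.5],"turn":[0,0,0],"gripper":0.2},{"delta_pos":[0,0,0],"turn":[0,0,0],"gripper":0.2}]' | sed -n 2,4p
```

```text
tcp_pos: [517.7, 190.8, 84.5]
orientation: [-3.141, 0.0, 1.111]
wrist_force: [-0.4, 0.0, -1.1]
tcp_pos: [517.7, 190.7, 81.5]
orientation: [-3.141, 0.0, 1.111]
wrist_force: [0.2, -1.1, -0.1]
```

```bash
python3 -m inch '[{"delta_pos":[0,0,-4],"turn":[0,0,0],"gripper":0.2},{"delta_pos":[0,0,-4],"turn":[0,0,0],"gripper":0.2},{"delta_pos":[0,0,0],"turn":[0,0,0],"gripper":0.2}]' | sed -n 2,4p
python3 -m inch '[{"delta_pos":[0,0,-4],"turn":[0,0,0],"gripper":0.2},{"delta_pos":[0,0,-4],"turn":[0,0,0],"gripper":0.2},{"delta_pos":[0,0,-2],"turn":[0,0,0],"gripper":0.2},{"delta_pos":[0,0,0],"turn":[0,0,0],"gripper":0.2}]' | sed -n 2,4p
python3 -m inch '[{"delta_pos":[0,0,-1],"turn":[0,0,0],"gripper":0.2},{"delta_pos":[0,0,0],"turn":[0,0,0],"gripper":0.2}]' | sed -n 2,4p
python3 -m inch '[{"delta_pos":[0,0,-1],"turn":[0,0,0],"gripper":0.2},{"delta_pos":[0,0,0],"turn":[0,0,0],"gripper":0.2}]' | sed -n 2,4p
```

```text
tcp_pos: [517.4, 190.6, 72.9]
orientation: [-3.141, 0.001, 1.111]
wrist_force: [0.7, 0.4, -1.8]
tcp_pos: [517.6, 190.6, 63.2]
orientation: [-3.141, 0.001, 1.111]
wrist_force: [-0.3, -1.1, -0.6]
tcp_pos: [517.8, 190.8, 62.7]
orientation: [-3.142, 0.0, 1.111]
wrist_force: [0.8, -0.9, -1.0]
tcp_pos: [517.9, 190.8, 61.8]
orientation: [3.141, -0.0, 1.111]
wrist_force: [0.6, -0.8, -0.7]
```

```bash
for i in 1; do python3 -m inch '[{"delta_pos":[0,0,-0.7],"turn":[0,0,0],"gripper":0.2},{"delta_pos":[0,0,0],"turn":[0,0,0],"gripper":0.2}]' | sed -n 2,4p; done
python3 -m inch '[{"delta_pos":[0,0,-0.5],"turn":[0,0,0],"gripper":0.2},{"delta_pos":[0,0,0],"turn":[0,0,0],"gripper":0.2}]' | sed -n 2,4p
python3 -m inch '[{"delta_pos":[0,0,-0.5],"turn":[0,0,0],"gripper":0.2},{"delta_pos":[0,0,0],"turn":[0,0,0],"gripper":0.2}]' | sed -n 2,4p
```

```text
tcp_pos: [517.8, 190.8, 61.1]
orientation: [3.141, -0.0, 1.111]
wrist_force: [-0.5, 0.3, -0.3]
tcp_pos: [517.9, 190.8, 60.6]
orientation: [3.141, -0.0, 1.111]
wrist_force: [0.1, -0.0, -0.5]
tcp_pos: [517.9, 190.8, 60.2]
orientation: [3.141, -0.0, 1.111]
wrist_force: [-0.3, 0.1, 0.3]
```

```bash
python3 -m inch '[{"delta_pos":[0,0,-0.5],"turn":[0,0,0],"gripper":0.2},{"delta_pos":[0,0,0],"turn":[0,0,0],"gripper":0.2}]' | sed -n 2,4p
python3 -m inch '[{"delta_pos":[0,0,-0.5],"turn":[0,0,0],"gripper":0.2},{"delta_pos":[0,0,0],"turn":[0,0,0],"gripper":0.2}]' | sed -n 2,4p
```

```text
tcp_pos: [518.0, 190.8, 60.2]
orientation: [3.141, -0.0, 1.111]
wrist_force: [-0.5, -0.6, 4.1]
tcp_pos: [518.0, 190.9, 60.1]
orientation: [3.141, -0.001, 1.111]
wrist_force: [-2.3, -1.4, 8.1]
```

The vial is on the pocket floor: 8 N of push at the expected height. I'll release and go up over the screw.

```bash
python3 -m inch '[{"delta_pos":[0,0,0.5],"turn":[0,0,0],"gripper":0.35},{"delta_pos":[0,0,0],"turn":[0,0,0],"gripper":0.5},{"delta_pos":[0,0,0],"turn":[0,0,0],"gripper":0.65},{"delta_pos":[0,0,0],"turn":[0,0,0],"gripper":0.65},{"delta_pos":[0,0,0],"turn":[0,0,0],"gripper":0.65},{"delta_pos":[0,0,10],"turn":[0,0,0],"gripper":0.65},{"delta_pos":[0,0,25],"turn":[0,0,0],"gripper":0.65},{"delta_pos":[0,0,30],"turn":[0,0,0],"gripper":0.65},{"delta_pos":[0,0,30],"turn":[0,0,0],"gripper":0.65},{"delta_pos":[0,0,25],"turn":[0,0,0],"gripper":0.65},{"delta_pos":[-10,-22,5],"turn":[0,0,5],"gripper":0.65},{"delta_pos":[-11,-22,0],"turn":[0,0,5],"gripper":0.65},{"delta_pos":[-11,-22,0],"turn":[0,0,5],"gripper":0.65},{"delta_pos":[-10,-22,0],"turn":[0,0,5],"gripper":0.65},{"delta_pos":[0,0,0],"turn":[0,0,0],"gripper":0.65},{"delta_pos":[0,0,0],"turn":[0,0,0],"gripper":0.65}]'
python3 - <<'E'
from h import *
for n in('wrist','scene','top'):
  f=grab(n);np.save('pics/c_%s.npy'%n,f,allow_pickle=True)
w,s=load('c_wrist'),load('c_scene')
print(w['s']['tcp_pos'],w['s']['orientation'],proj(w,(475,102.5,85)))
o=np.zeros((600,800,3),np.uint8)
o[:384,:512]=w['pixels']
o[:480,512:]=cv2.resize(s['pixels'][170:290,330:402],None,fx=4,fy=4,interpolation=cv2.INTER_CUBIC)
cv2.imwrite('pics/m4.png',cv2.cvtColor(o,cv2.COLOR_RGB2BGR))
E
```

```text
clock: 12.15
tcp_pos: [475.8, 102.1, 185.5]
orientation: [3.14, -0.0, 1.457]
wrist_force: [-0.0, -0.4, 0.7]
opening: 55.7
grip_force: 0.0
[475.80317677 102.14511118 185.52535152] [ 3.14041832e+00 -3.13796450e-04  1.45718215e+00] (np.float64(262.5124959927083), np.float64(189.15149256765253))
```

View pics/m4.png

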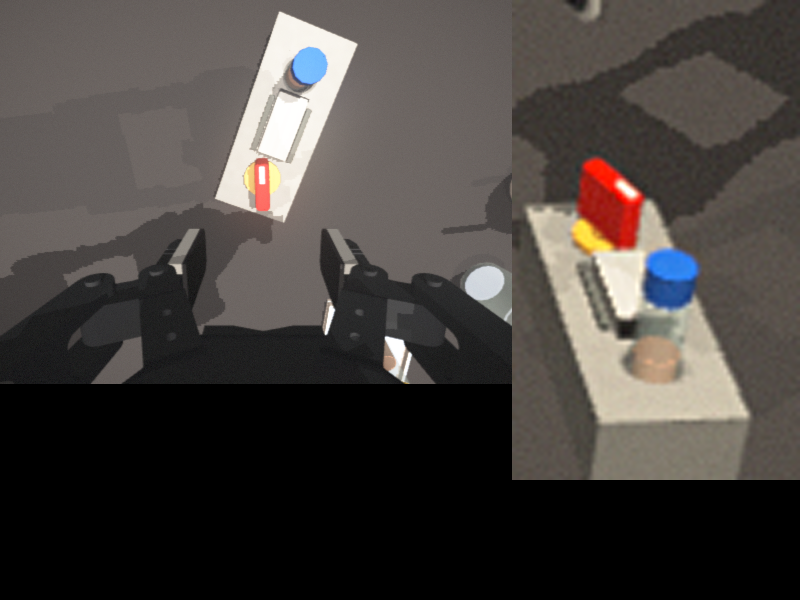

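Picture: the vial stands upright in the pocket and is released, with its cap at wrist (309,66). The bar is at (262,184), nearly along image-vertical, with the white mark at (262,175).

```bash
python3 - <<'E'
from h import *
np.set_printoptions(precision=1,suppress=True)
w=load('c_wrist');w1=load('w1')
H=cv2.cvtColor(w['pixels'],cv2.COLOR_RGB2HSV)
def M(lo,hi,r):
    m=cv2.inRange(H,np.array(lo),np.array(hi));k=np.zeros_like(m);k[r[1]:r[3],r[0]:r[2]]=1;return m*k
red=M((0,110,60),(8,255,255),(235,150,290,220))|M((172,110,60),(180,255,255),(235,150,290,220))
c=max(cv2.findContours(red,0,1)[0],key=cv2.contourArea);print('bar',cv2.minAreaRect(c),cv2.boundingRect(c))
# per-row bounds of the bar, only the top face half
for y in range(158,212,4):
    xs=np.nonzero(red[y])[0]; 
    if len(xs): print(y,xs.min(),xs.max(),end='; ')
yel=M((12,60,120),(35,255,255),(235,150,290,220));ys,xs=np.nonzero(yel);print('\ncollar cols',xs.min(),xs.max(),'rows',ys.min(),ys.max())
i=np.argmin(xs),np.argmax(xs);L=[plane(w,xs[k]+(0.5 if k==i[1] else -.5),ys[xs==xs[k]].mean(),51) for k in i];print(L,(L[0]+L[1])/2,np.linalg.norm(L[0]-L[1]))
g=w['pixels'][150:222,225:300];print()
cs=[plane(w,x,y,45) for x,y in((280,12),(357,44),(284,221.5),(216,199))];m=sum(cs)/4
d=cs[0]+cs[1]-cs[2]-cs[3];d/=np.linalg.norm(d);print('corners',cs,m,np.degrees(np.arctan2(d[1],d[0])),'screw',m-50*d,'pocket',m+45*d)
E
```

```text
bar ((262.0, 184.0), (52.0, 14.0), 90.0) (255, 158, 15, 53)
158 262 265; 162 255 267; 166 255 268; 170 255 268; 174 255 268; 178 255 268; 182 255 268; 186 255 268; 190 255 268; 194 255 269; 198 255 269; 202 256 269; 206 256 269; 210 258 267; 
collar cols 244 280 rows 161 194
[array([457.9, 105.9,  51. ]), array([491.4, 101.5,  51. ])] [474.6 103.7  51. ] 33.80438188157509

corners [array([505., 239.,  45.]), array([566.6, 207.8,  45. ]), array([490.7,  57.2,  45. ]), array([428.7,  87.2,  45. ])] [497.8 147.8  45. ] 63.29556219576637 screw [475.3 103.1  45. ] pocket [518. 188.  45.]
```

```bash
python3 -m inch '[{"delta_pos":[-0.8,1.2,-30],"turn":[0,0,1.2],"gripper":0.65},{"delta_pos":[0,0,-30],"turn":[0,0,0],"gripper":0.65},{"delta_pos":[0,0,-30],"turn":[0,0,0],"gripper":0.65},{"delta_pos":[0,0,-20],"turn":[0,0,0],"gripper":0.65},{"delta_pos":[0,0,-12],"turn":[0,0,0],"gripper":0.65},{"delta_pos":[0,0,0],"turn":[0,0,0],"gripper":0.65},{"delta_pos":[0,0,0],"turn":[0,0,0],"gripper":0.65},{"delta_pos":[0,0,0],"turn":[0,0,0],"gripper":0.65}]'
```

```text
clock: 12.97
tcp_pos: [475.8, 104.5, 63.4]
orientation: [3.14, -0.0, 1.482]
wrist_force: [-1.2, 0.3, -0.1]
opening: 55.4
grip_force: 0.0
```

```bash
python3 -m inch '[{"delta_pos":[-0.6,-1.2,-3.5],"turn":[0,0,0],"gripper":0.5},{"delta_pos":[0,0,0],"turn":[0,0,0],"gripper":0.35},{"delta_pos":[0,0,0],"turn":[0,0,0],"gripper":0.2},{"delta_pos":[0,0,0],"turn":[0,0,0],"gripper":0.1},{"delta_pos":[0,0,0],"turn":[0,0,0],"gripper":0.02},{"delta_pos":[0,0,0],"turn":[0,0,0],"gripper":0.02},{"delta_pos":[0,0,0],"turn":[0,0,0],"gripper":0.02},{"delta_pos":[0,0,0],"turn":[0,0,0],"gripper":0.02},{"delta_pos":[0,0,0],"turn":[0,0,0],"gripper":0.02}]' 40
python3 -c "
from h import *
s=robot.sense();print(s['torque'],s['q'])"
```

```text
clock: 13.72
tcp_pos: [475.2, 102.7, 59.8]
orientation: [3.14, -0.0, 1.481]
wrist_force: [2.1, -0.4, 5.8]
opening: 11.6
grip_force: 42.2
[-0.09878821 -0.14948318  0.02686925] [ 5.52155186e-02  4.89285092e-01  1.84656197e+00 -1.73713577e-04
  8.03663833e-01  1.45054055e-01]
```

```bash
python3 -m inch '[{"delta_pos":[0,0,0],"turn":[0,0,-3],"gripper":0.02},{"delta_pos":[0,0,0],"turn":[0,0,-5],"gripper":0.02},{"delta_pos":[0,0,0],"turn":[0,0,-5],"gripper":0.02},{"delta_pos":[0,0,0],"turn":[0,0,-5],"gripper":0.02},{"delta_pos":[0,0,0],"turn":[0,0,-5],"gripper":0.02},{"delta_pos":[0,0,0],"turn":[0,0,-5],"gripper":0.02},{"delta_pos":[0,0,0],"turn":[0,0,-2],"gripper":0.02},{"delta_pos":[0,0,0],"turn":[0,0,0],"gripper":0.02}]'
python3 -c "
from h import *
print(robot.sense()['torque'])"
python3 -m inch '[{"delta_pos":[0,0,0],"turn":[0,0,-3],"gripper":0.02},{"delta_pos":[0,0,0],"turn":[0,0,-5],"gripper":0.02},{"delta_pos":[0,0,0],"turn":[0,0,-5],"gripper":0.02},{"delta_pos":[0,0,0],"turn":[0,0,-5],"gripper":0.02},{"delta_pos":[0,0,0],"turn":[0,0,-5],"gripper":0.02},{"delta_pos":[0,0,0],"turn":[0,0,-5],"gripper":0.02},{"delta_pos":[0,0,0],"turn":[0,0,-5],"gripper":0.02},{"delta_pos":[0,0,0],"turn":[0,0,-5],"gripper":0.02},{"delta_pos":[0,0,0],"turn":[0,0,-5],"gripper":0.02},{"delta_pos":[0,0,0],"turn":[0,0,-5],"gripper":0.02},{"delta_pos":[0,0,0],"turn":[0,0,-4],"gripper":0.02},{"delta_pos":[0,0,0],"turn":[0,0,-3],"gripper":0.02},{"delta_pos":[0,0,0],"turn":[0,0,0],"gripper":0.02},{"delta_pos":[0,0,0],"turn":[0,0,0],"gripper":0.02}]'
python3 -c "
from h import *
s=robot.sense();print(s['torque'],np.degrees(s['orientation'][2]))"
```

```text
clock: 14.38
tcp_pos: [474.8, 102.9, 59.7]
orientation: [3.141, -0.001, 0.955]
wrist_force: [0.6, 0.1, 7.7]
opening: 11.2
grip_force: 42.5
[ 0.06701863  0.09008414 -0.07962686]
clock: 15.55
tcp_pos: [474.5, 103.7, 59.7]
orientation: [-3.14, -0.001, -0.003]
wrist_force: [-0.7, 3.7, 7.8]
opening: 11.2
grip_force: 42.6
[ 0.85087985  0.13381197 -0.05152827] -0.1830966136283502
```

```bash
r(){ python3 -c "
from h import *
s=robot.sense();print(s['torque'].round(2),s['wrist_force'].round(1),np.degrees(s['orientation'][2]).round(2),s['q'][5].round(3),s['joint_torque'][5].round(2))"; }
python3 -m inch '[{"delta_pos":[0,0,0],"turn":[0,0,-4],"gripper":0.02},{"delta_pos":[0,0,0],"turn":[0,0,-4],"gripper":0.02},{"delta_pos":[0,0,0],"turn":[0,0,-4],"gripper":0.02},{"delta_pos":[0,0,0],"turn":[0,0,0],"gripper":0.02},{"delta_pos":[0,0,0],"turn":[0,0,0],"gripper":0.02}]' >/dev/null; r
python3 -m inch '[{"delta_pos":[0,0,0],"turn":[0,0,-2],"gripper":0.02},{"delta_pos":[0,0,0],"turn":[0,0,0],"gripper":0.02}]' >/dev/null; r
python3 -m inch '[{"delta_pos":[0,0,0],"turn":[0,0,-2],"gripper":0.02},{"delta_pos":[0,0,0],"turn":[0,0,0],"gripper":0.02}]' >/dev/null; r
python3 -m inch '[{"delta_pos":[0,0,0],"turn":[0,0,-2],"gripper":0.02},{"delta_pos":[0,0,0],"turn":[0,0,0],"gripper":0.02}]' >/dev/null; r
python3 -m inch '[{"delta_pos":[0,0,0],"turn":[0,0,-1.5],"gripper":0.02},{"delta_pos":[0,0,0],"turn":[0,0,0],"gripper":0.02}]' >/dev/null; r
```

```text
[ 0.99  0.14 -0.11] [-0.5  5.9  7.6] -12.19 1.839 0.09
[ 1.01  0.09 -0.04] [-0.9  4.5  6.8] -14.26 1.875 0.32
[ 1.02  0.11 -0.09] [-0.6  5.   7.4] -16.26 1.91 0.33
[ 1.06  0.07 -0.04] [-1.3  5.4  7.2] -18.26 1.945 0.33
[1.14 0.06 0.66] [-0.7  6.3  7.5] -19.64 1.969 1.0
```

The seat was reached near yaw -18.7: torque jumped from about 0 to 0.66 N m. Now back off 90° to yaw 71.3.

```bash
python3 -m inch '[{"delta_pos":[0,0,0],"turn":[0,0,3],"gripper":0.02},{"delta_pos":[0,0,0],"turn":[0,0,5],"gripper":0.02},{"delta_pos":[0,0,0],"turn":[0,0,5],"gripper":0.02},{"delta_pos":[0,0,0],"turn":[0,0,5],"gripper":0.02},{"delta_pos":[0,0,0],"turn":[0,0,5],"gripper":0.02},{"delta_pos":[0,0,0],"turn":[0,0,5],"gripper":0.02},{"delta_pos":[0,0,0],"turn":[0,0,5],"gripper":0.02},{"delta_pos":[0,0,0],"turn":[0,0,5],"gripper":0.02},{"delta_pos":[0,0,0],"turn":[0,0,5],"gripper":0.02},{"delta_pos":[0,0,0],"turn":[0,0,5],"gripper":0.02},{"delta_pos":[0,0,0],"turn":[0,0,5],"gripper":0.02},{"delta_pos":[0,0,0],"turn":[0,0,5],"gripper":0.02},{"delta_pos":[0,0,0],"turn":[0,0,5],"gripper":0.02},{"delta_pos":[0,0,0],"turn":[0,0,5],"gripper":0.02},{"delta_pos":[0,0,0],"turn":[0,0,5],"gripper":0.02},{"delta_pos":[0,0,0],"turn":[0,0,5],"gripper":0.02},{"delta_pos":[0,0,0],"turn":[0,0,5],"gripper":0.02},{"delta_pos":[0,0,0],"turn":[0,0,5],"gripper":0.02},{"delta_pos":[0,0,0],"turn":[0,0,0],"gripper":0.02},{"delta_pos":[0,0,0],"turn":[0,0,0],"gripper":0.02}]'
python3 -c "
from h import *
s=robot.sense();print(s['torque'].round(2),np.degrees(s['orientation'][2]).round(2))"
```

```text
clock: 18.3
tcp_pos: [475.0, 102.8, 59.7]
orientation: [3.14, -0.001, 1.194]
wrist_force: [1.3, -0.1, 6.6]
opening: 11.5
grip_force: 42.5
[-0.03 -0.06  0.04] 68.39
```

```bash
python3 -m inch '[{"delta_pos":[0,0,0],"turn":[0,0,2.9],"gripper":0.02},{"delta_pos":[0,0,0],"turn":[0,0,0],"gripper":0.02},{"delta_pos":[0,0,0],"turn":[0,0,0],"gripper":0.02}]'
python3 - <<'E'
from h import *
s=robot.sense();print(s['torque'].round(2),np.degrees(s['orientation'][2]).round(2))
w=grab('wrist');c=grab('scene')
o=np.zeros((600,800,3),np.uint8);o[:384,:512]=w['pixels']
o[:480,512:]=cv2.resize(c['pixels'][170:290,330:402],None,fx=4,fy=4,interpolation=cv2.INTER_CUBIC)
cv2.imwrite('pics/m5.png',cv2.cvtColor(o,cv2.COLOR_RGB2BGR))
E
```

```text
clock: 18.55
tcp_pos: [475.0, 102.8, 59.7]
orientation: [3.14, -0.001, 1.244]
wrist_force: [1.1, -0.2, 6.0]
opening: 11.5
grip_force: 42.5
[-0.01 -0.11  0.12] 71.28
```

View pics/m5.png

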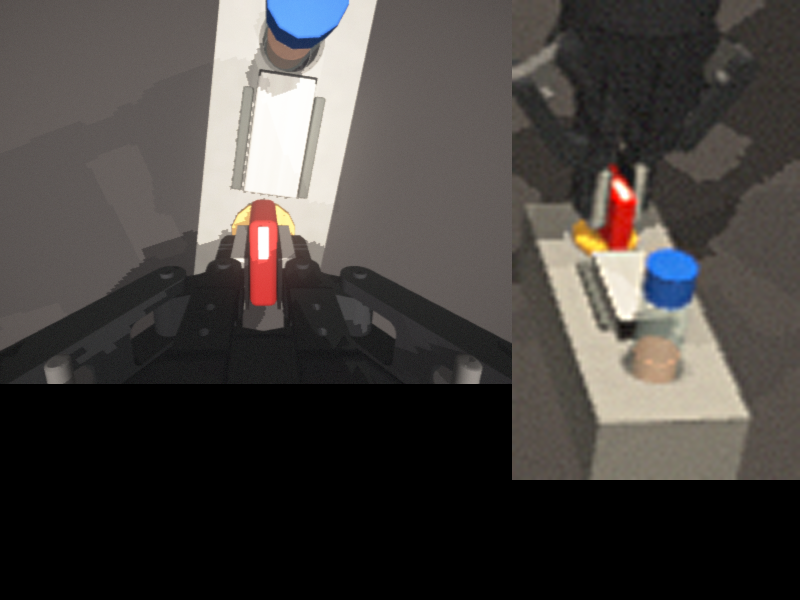

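The bar is held squarely in the pads at wrist (263,255), turned about 8° clockwise of the holder axis, which is q about 1.43. The vial is upright and home, and the jaw is clear of it.

```bash
python3 -c "
from h import *
print(robot.sign_off())"
```

```text
the job is handed in; nothing more can be done
None
```

The vial is home and released in the pocket, and the thumbscrew went to its seat and back a quarter turn (q ≈ 1.43) with the fingers still closed on it. I handed the job in at about 18.6 s; it returned no verdict.

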